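Reset the length stop of the glass-rod cut-off gauge

ROBOT

A 6-joint arm with a two-finger parallel gripper is mounted at the origin on the work surface. World frame = base frame: x ahead of the robot, y to its left, z up, the work surface at z = 0. Lengths are in m, angles in rad, forces in N, time in s.
With the tool pointing down it reaches from about 0.275 to 0.75 m from the base axis. Payload 10.2 kg.
Tool frame: the origin (TCP) lies between the finger pads; the fingertips stand 14 mm ahead of it and the grasp point (between the pads) lies 5 mm behind it; x points along the fingers, y is the direction in which the jaws open and shut, and the axes are right-handed (so a half turn about x gives the same grasp; the last joint's range is limited). The gripper opens to 88 mm and grips with 3 to 60 N. Pads are 18 mm wide; open, the fingers measure 123 mm over their backs; the gripper's body (75 mm by 187 mm) begins 45 mm behind the grasp point.
Start: joints at [-1.41, 0.313, 1.498, -0, 1.331, -0.223], TCP at [0.197, -0.487, 0.253] pointing down, gripper open.
Joint ranges: [-2.94, 2.94], [-0.97, 2.17], [0.19, 2.56], [-1.23, 4.37], [0.02, 3.11], [-2.88, 2.88]. Speed limits (rad/s): [2.39, 2.39, 3.01, 3.14, 3.14, 3.14].

INTERFACE

Orientations are given as a unit quaternion [w, x, y, z].
In Python, from workcell import arm, capture, get_calibration, order, masks_of gives the robot as it stands. The module is installed in compiled form; this text tells all that it offers.
- The arm moves only by the tool carry_out, never from a script. Its argument "steps" is a list of rows, each a list of 3 entries, a list of its own where there are three numbers: the opening, from 0 (shut) to 1 (fully open), then the shift along the tool's x, y, z in mm, then the turn about the tool's x in rad. A call has 1 to 8 rows; each row is the pose to reach, as a shift and turn from the pose commanded when the call began, along the tool's axes at that moment; what a row does not reach only later rows make up. A row lasts 1/12 s, in which the tool goes at most 41.7 mm and 7.16 degrees, less where a joint would pass 70% of its speed; a pose out of reach is approached as far as the arm can. A call with a gripper value outside its range is refused whole. The fingers move at their own pace and stop on an object; "grip_force" is the grip in N (left out, the last holds). Time passes only in rows, so rows that repeat a pose let the fingers close. It gives the time, the measured TCP pose, the force and the opening at its end, in the units of the state.
- arm.get_obs(): the state, without advancing time (a new reading comes with each control period).
- capture(name): name is "scene" or "top" or "wrist"; returns the picture (384x512x3 uint8, red, green, blue); there is no depth.
- get_calibration(name): a dict with "fov_y" (degrees; the focal length in pixels is half the picture's height over the tangent of half this angle, whatever the lens; pixels are square), "cx", "cy" (the principal point, pixels), "world_from_camera" (4x4, takes a point from camera to world coordinates). Camera axes: x right, y down, z forward; pixel columns grow to the right and rows downward; lengths in m; the calibration is good to about 2 mm. The wrist camera is an equidistant fisheye: a pixel r from the principal point sees the ray r / f radians off the axis. A picture is of the moment at which its call begins: read the wrist's pose just before it. get_calibration takes no time and is no camera call; for the wrist camera it gives the pose at the moment of the call.
- order.hand_in(): hands the job in, once; it reports no verdict.
Trained networks look in the newest picture that a camera, given by its name, has taken for a name from the list of things; names that differ only in an ending like _2 or _b are one class to them, and where a whole thing is asked for, a point or a joint stands for the part that bears it (a point fixed in the world has none). Each returns a list of dicts, best first, with "score" (0 to 1); they miss things now and then, are a little off and sometimes report something else, mostly with a low value. They report only what shows in the picture. A call takes as long as a camera call.
- masks_of(name, camera): "mask" (384x512 bool, what is visible of it) and "rect" ([left, top, right, bottom] in pixels, round what is visible of it).
The state is a dict: "clock": time; "joint_pos": joint angles; "dq": joint speeds; "joint_efforts": joint torques, N m; "ee_pos": TCP position; "tcp_rot": TCP orientation; "ft_force": force on the tool from outside, world axes, zero at the start; "torque": the same for the moment, N m; "grip_width": opening from 0.0 (shut) to 1.0 (fully open).
Only numpy, scipy, OpenCV 4.12 (cv2) and the standard library are available. Lean on these libraries where they do the work, as an engineer would, in place of code of your own. Each camera call takes 0.05 s, during which the arm holds its last target.

TASK

The length stop of the glass-rod cut-off gauge has to be set for the next batch: press its thumb bar down so that the tooth at the other end of the lever tips up out of its slot, slide the stop along to the slot just short of the red marker, on the marker's cutter side, and let the tooth drop fully home there. The markers were clipped on by eye, so feel for the slot, and neither bear down hard on the lever once it has bottomed nor force the tooth sideways against the bar. Leave the rod in the trough and the other things on the bench where they are.

Things in the scene. Friction and masses are not known exactly. Their poses are not given: they have to be found in the camera images.
- gauge: rod cut-off gauge, fixed to the bench: aluminium bed 150 x 400 mm, blue cutter head (90 mm tall) at its -y end. Origin at bench level, 50 mm behind the bed's front edge, mid-length. y runs along the gauge (the stop slides in +y, away from the cutter), x points from the thumb-bar side to the marker side, z up
- index_bar: part of the gauge, same origin and axes: steel bar (top 40 mm above the bench, at x 18 to 46 mm) with four cross slots 8 mm wide, 10 mm deep, unevenly 25 to 40 mm apart, and the black rubber strip along the front on which the pressed lever bottoms. The stop starts in the slot nearest the cutter; the other three, all in +y of it, have one marker each. Exact slot places are not given
- thumb_lever: dark steel lever rocking on a pin of the stop; origin on the pin, 60 mm above the bench. A spring holds its tooth down: about 2.5 N on the thumb bar starts it, 4 N holds it pressed. Tooth clear when the thumb bar is 18 mm down; at about 21 mm the lever bottoms on the rubber strip (then about 3.5 N per mm). Over 25 N between lever and index bar or strip (15 N on the thumb bar) is forcing
- thumb_bar (a point): centre of the thumb bar: ribbed black cylinder 12 mm thick, 50 mm long along the gauge's y, between orange collars 24 mm across, 4 mm thick; front end of the lever, 85 mm in front of the pin, 64 mm above the bench with the tooth home, 18 mm lower with the tooth on top of the bar. Free space below it. Push the stop by a collar or by friction here
- tooth (a point): middle of the tooth's lower end (6.6 mm along the gauge's y, 8 mm in x), at the back end of the lever, at the same y of the gauge as thumb bar and pointer. 33 mm above the bench (7 mm deep in the slot) when home, about 40 mm when on top of the bar. The stop slides with about 1.2 N once the tooth is clear, some 3 N with it rubbing on the bar
- pointer (a point): tip of the stop's brass pointer, on the marker side, at the tooth's y in the gauge
- marker_red: red clip-on marker 18 x 12 x 36 mm on the back rail of the gauge, origin at its foot, mid-width. Clipped on by eye: the middle of its slot lies 3 to 16 mm from the marker's middle towards the cutter (-y of the gauge)
- marker_yellow: yellow marker, likewise, at another slot (the order of the colours changes)
- marker_blue: blue marker, likewise, at another slot
- rod_blank: green glass rod, 8 mm thick, 55 mm long, lying in the gauge's wooden V trough between cutter and stop
- paddle: graphite paddle with wooden handle, 220 mm long, lying on the bench
- pliers: pliers with red handles, 160 mm long, lying on the bench
- rod_pot: steel pot 90 mm across with glass rods in it, 210 mm tall
- bowl: brown stoneware bowl 130 mm across, 55 mm tall
- mandrel_block: wooden block 120 x 70 x 35 mm with steel mandrels standing in it, 145 mm tall
- tumbler: glass tumbler 72 mm across, 90 mm tall

How it is judged:
By the outcome, as a careful person would: the job done as asked, in the order asked, and still so for the second after the job is handed in, with the robot touching nothing.
It also fails if it takes over 56 s, if anything falls off the work surface, if the arm or the gripper's body presses on something with over 40 N, if the wrist force passes 120 N, or if a joint passes its speed limit or range.

## Working session

There is one attempt and no reset: what is moved stays moved. The work goes in short steps, Python scripts to look and compute and a tool call to move; the robot and the scene stay as the last step left them, time stands still between calls to the robot, and variables do not carry over. Pictures are saved under pics/ and viewed, and the job is handed in when it is done.

Besides the shell and the picture viewer there is one more tool, called after "Call:" in YAML: its name, and indented under it one key for each argument. carry_out: Moves the arm, as the interface text tells. Its arguments: {"type":"object","properties":{"steps":{"type":"array"},"grip_force":{"type":"number"}},"required":["steps"]}

```bash
mkdir -p pics
python3 - <<'E'
from workcell import arm, capture, get_calibration, masks_of
import cv2, numpy as np
print(arm.get_obs())
for n in ["scene","top","wrist"]:
    c=get_calibration(n); print(n,c)
    im=capture(n); cv2.imwrite(f"pics/{n}0.png",cv2.resize(im[:,:,::-1],(800,600),interpolation=cv2.INTER_CUBIC))
    np.save(f"pics/{n}0.npy",im)
    if n!="wrist":
        for t in ["gauge","thumb_lever","thumb_bar","pointer","marker_red","marker_yellow","marker_blue"]:
            for d in masks_of(t,n)[:2]:
                ys,xs=np.nonzero(d["mask"]); print(n,t,round(d["score"],2),d["rect"],xs.mean().round(1),ys.mean().round(1),len(xs))
E
```

```text
{'clock': 0.0, 'joint_pos': array([-1.41036116e+00,  3.13441936e-01,  1.49844122e+00,  1.19569825e-05,
        1.33099668e+00, -2.23409679e-01]), 'dq': array([-0.00062898,  0.00011648, -0.00168455,  0.0016813 , -0.00020715,
       -0.00240969]), 'joint_efforts': array([ 1.22629121e-03, -4.02210975e+01, -2.52268320e+01,  6.94721541e-02,
        3.53604590e-02, -9.60870398e-05]), 'ee_pos': array([ 0.19655519, -0.48656874,  0.25216363]), 'tcp_rot': array([ 0.1344223 ,  0.69414232,  0.13533177, -0.69410546]), 'ft_force': array([-0.37669834,  1.14126337, -1.05264288]), 'torque': array([ 0.02550945,  0.0573752 , -0.02014467]), 'grip_width': 1.0015342098651376}
scene {'fov_y': 44.840370067390914, 'cx': 259.32550538759716, 'cy': 187.16655082748827, 'world_from_camera': array([[ 3.53749772e-02,  7.32018265e-01, -6.80365983e-01,
         1.43268995e+00],
       [ 9.99374107e-01, -2.59639081e-02,  2.40264529e-02,
        -3.66241222e-02],
       [-7.71574569e-05, -6.80790082e-01, -7.32478572e-01,
         1.05685190e+00],
       [ 0.00000000e+00,  0.00000000e+00,  0.00000000e+00,
         1.000
[... 862 characters left out ...]
,  0.        ,  1.        ]])}
top gauge 0.87 [186.8, 133.0, 307.2, 204.9] 246.0 167.0 5115
top thumb_lever 0.58 [237.3, 162.7, 258.7, 201.5] 249.4 188.1 161
top thumb_bar 0.54 [239.2, 164.2, 256.7, 202.0] 250.1 184.2 171
top pointer 0.88 [239.0, 149.6, 267.0, 202.8] 253.6 176.4 454
top marker_red 0.46 [98.3, 180.8, 142.2, 215.6] 123.0 199.9 946
wrist {'fov_y': 65.70646984690485, 'cx': 255.54846268300918, 'cy': 190.7695645654281, 'world_from_camera': array([[ 0.37484908, -0.87880263, -0.29528649,  0.2722823 ],
       [-0.92708513, -0.35493203, -0.12056703, -0.45596924],
       [ 0.00114799,  0.31895015, -0.9477708 ,  0.38610539],
       [ 0.        ,  0.        ,  0.        ,  1.        ]])}
```

View pics/scene0.png

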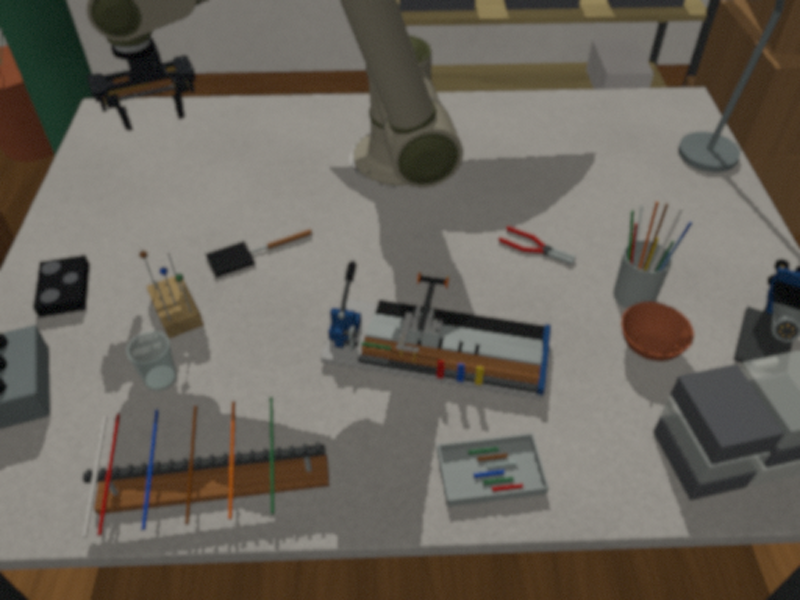

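View pics/top0.png

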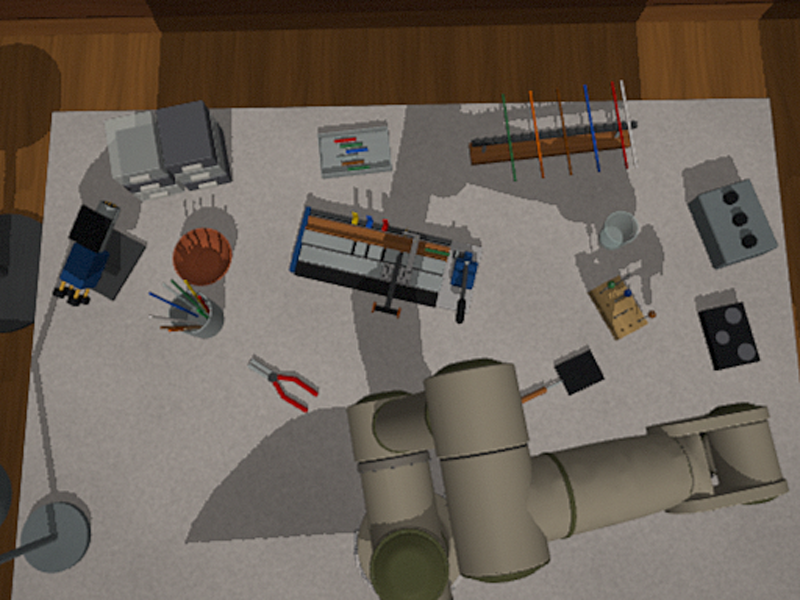

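Run:
```python
import cv2,numpy as np
a=np.load("pics/scene0.npy")[150:270,190:370,::-1]; cv2.imwrite("pics/s0c.png",cv2.resize(a,None,fx=4.4,fy=4.4,interpolation=cv2.INTER_CUBIC))
a=np.load("pics/top0.npy")[120:220,170:320,::-1]; cv2.imwrite("pics/t0c.png",cv2.resize(a,None,fx=5,fy=5,interpolation=cv2.INTER_CUBIC))
```

```text
(no output)
```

View pics/s0c.png

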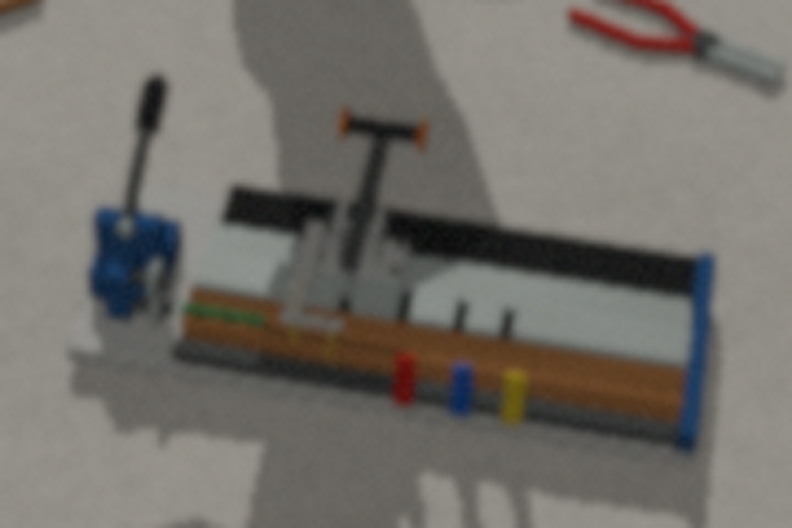

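View pics/t0c.png

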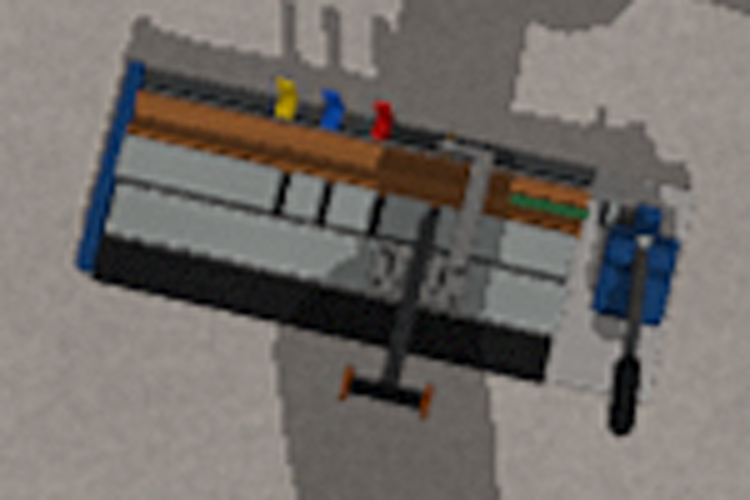

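```bash
cat > h.py <<'E'
import numpy as np
from scipy.spatial.transform import Rotation as R
def rot(q): return R.from_quat([q[1],q[2],q[3],q[0]]).as_matrix()
def ray(c,u,v,fish=False):
    f=192/np.tan(np.radians(c["fov_y"]/2)); x,y=u-c["cx"],v-c["cy"]
    if fish:
        r=np.hypot(x,y); t=r/f; d=np.array([np.sin(t)*x/r,np.sin(t)*y/r,np.cos(t)])
    else: d=np.array([x/f,y/f,1.])
    T=c["world_from_camera"]; return T[:3,3],T[:3,:3]@d
def at(c,u,v,z,fish=False):
    o,d=ray(c,u,v,fish); return o+d*(z-o[2])/d[2]
def proj(c,p,fish=False):
    f=192/np.tan(np.radians(c["fov_y"]/2)); T=c["world_from_camera"]; q=T[:3,:3].T@(np.asarray(p)-T[:3,3])
    if fish:
        h=np.hypot(q[0],q[1]); t=np.arctan2(h,q[2]); return np.array([c["cx"]+f*t*q[0]/h,c["cy"]+f*t*q[1]/h])
    return np.array([c["cx"]+f*q[0]/q[2],c["cy"]+f*q[1]/q[2]])
E
python3 - <<'E'
from h import *; from workcell import *
c=get_calibration("top"); P=lambda x,y,z:at(c,170+x/5,120+y/5,z).round(4)
print("barL",P(347,385,.064),"R",P(427,402,.064))
print("bedfrontL",P(95,278,.03),"R",P(543,380,.03))
print("slots",[P(282,193,.04),P(325,203,.04),P(376,215,.04)])
print("cutter handle",P(625,390,.09))
c=get_calibration("scene"); S=lambda x,y,z:at(c,190+x/4.4,150+y/4.4,z).round(4)
print("barL",S(347,123,.064),"R",S(423,135,.064))
print("slots",[S(403,305,.04),S(461,316,.04),S(508,325,.04)])
print(rot(arm.get_obs()["tcp_rot"]).round(3))
E
```

```text
barL [0.4837 0.0707 0.064 ] R [0.4716 0.0182 0.064 ]
bedfrontL [0.5656 0.2442 0.03  ] R [ 0.4906 -0.0587  0.03  ]
slots [array([0.6203, 0.116 , 0.04  ]), array([0.6128, 0.0868, 0.04  ]), array([0.6038, 0.0523, 0.04  ])]
cutter handle [ 0.4734 -0.1102  0.09  ]
barL [0.4742 0.0255 0.064 ] R [0.4872 0.0759 0.064 ]
slots [array([0.6134, 0.0548, 0.04  ]), array([0.6236, 0.0909, 0.04  ]), array([0.6319, 0.1199, 0.04  ])]
[[-0.     0.374 -0.927]
 [ 0.    -0.927 -0.374]
 [-1.    -0.     0.   ]]
```

Call:
carry_out:
  steps:
    - [0,[0,-195,-230],0]
    - [0,[0,-195,-230],0]
    - [0,[0,-195,-230],0]
    - [0,[0,-195,-230],0]
    - [0,[0,-195,-230],0]
    - [0,[0,-195,-230],0]
    - [0,[0,-195,-230],0]
    - [0,[0,-195,-230],0]
  grip_force: 20

```text
clock: 1.52
ee_pos: [0.3382, -0.2158, 0.253]
tcp_rot: [0.136, 0.694, 0.136, -0.694]
ft_force: [0.4, -2.0, 0.4]
grip_width: 0.42
```

Call:
carry_out:
  steps:
    - [0,[0,-195,-230],0.62]
    - [0,[0,-195,-230],0.62]
    - [0,[0,-195,-230],0.62]
    - [0,[0,-195,-230],0.62]
    - [0,[0,-195,-230],0.62]
    - [0,[0,-195,-230],0.62]
    - [0,[0,-195,-230],0.62]
    - [0,[0,-195,-230],0.62]

```text
clock: 2.18
ee_pos: [0.4697, 0.0326, 0.2529]
tcp_rot: [-0.084, 0.702, -0.084, -0.702]
ft_force: [0.4, -1.6, 0.3]
grip_width: 0.005
```

```bash
cat > look.py <<'E'
import sys
from h import *; from workcell import *
import cv2,pickle
n=sys.argv[1]; cam=sys.argv[2]
o=arm.get_obs(); c=get_calibration(cam); im=capture(cam)
pickle.dump((o,c,im),open(f"pics/{n}.pkl","wb"))
if len(sys.argv)>3:
    x0,y0,x1,y1=map(int,sys.argv[3:7]); s=min(800/(x1-x0),600/(y1-y0)); im=im[y0:y1,x0:x1]; print("scale",s)
    im=cv2.resize(im,None,fx=s,fy=s,interpolation=cv2.INTER_CUBIC)
else: im=cv2.resize(im,(800,600),interpolation=cv2.INTER_CUBIC)
cv2.imwrite(f"pics/{n}.png",im[:,:,::-1])
print(o["clock"],o["ee_pos"],o["ft_force"],o["grip_width"]); print(rot(o["tcp_rot"]).round(3))
E
python3 look.py w1 wrist
```

```text
2.1833 [0.46971054 0.03262119 0.25288192] [ 0.43782594 -1.6221238   0.27675952] 0.004724223811767588
[[ 0.001 -0.236 -0.972]
 [-0.    -0.972  0.236]
 [-1.     0.    -0.001]]
```

View pics/w1.png

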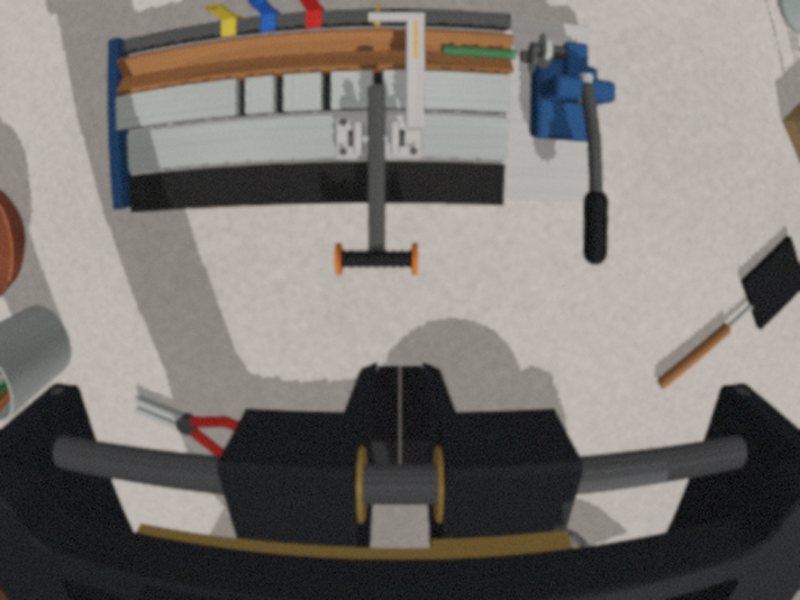

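```bash
cat > m.py <<'E'
from h import *; import pickle
def load(n): return pickle.load(open(f"pics/{n}.pkl","rb"))
E
python3 - <<'E'
from m import *
import cv2
o,c,im=load("w1"); W=lambda x,y,z:at(c,x/1.5625-.18,y/1.5625-.18,z,True)
bl,br=W(339,258,.064),W(414,258,.064); print("bar",bl,br,(bl+br)/2)
fl,fr=W(133,209,.03),W(503,203,.03); print("strip front",fl,fr, "ang",np.arctan2(*(fl-fr)[:2]))
sl=[W(238,97,.04),W(279,95,.04),W(326,91,.04)]; print("slots",sl)
a=np.arctan2(*(fl-fr)[:2]); gy=np.array([np.sin(a),np.cos(a),0]); gx=np.array([np.cos(a),-np.sin(a),0])
b=(bl+br)/2
print("slots rel bar gy",[(s-b)@gy for s in sl],"gx",[(s-b)@gx for s in sl])
print("bar dir ang",np.arctan2(*(bl-br)[:2]))
mk=W(314,26,.036); print("red gy",(mk-b)@gy)
cv2.imwrite("pics/w1c.png",cv2.resize(im[0:140,60:350,::-1],None,fx=2.75,fy=2.75,interpolation=cv2.INTER_CUBIC))
E
```

```text
bar [0.48392431 0.07274856 0.064     ] [0.47108249 0.02061979 0.064     ] [0.4775034  0.04668417 0.064     ]
strip front [0.56593186 0.24404052 0.03      ] [ 0.4900658 -0.0564477  0.03     ] ang 0.24730763444592724
slots [array([0.62094729, 0.12037741, 0.04      ]), array([0.61204104, 0.0890299 , 0.04      ]), array([0.60451262, 0.05419778, 0.04      ])]
slots rel bar gy [np.float64(0.10656538601641659), np.float64(0.07399141721279807), np.float64(0.03837615572452048)] gx [np.float64(0.1210399191372272), np.float64(0.12007834104358575), np.float64(0.12130568136935942)]
bar dir ang 0.241538431389338
red gy 0.04873847507586203
```

View pics/w1c.png

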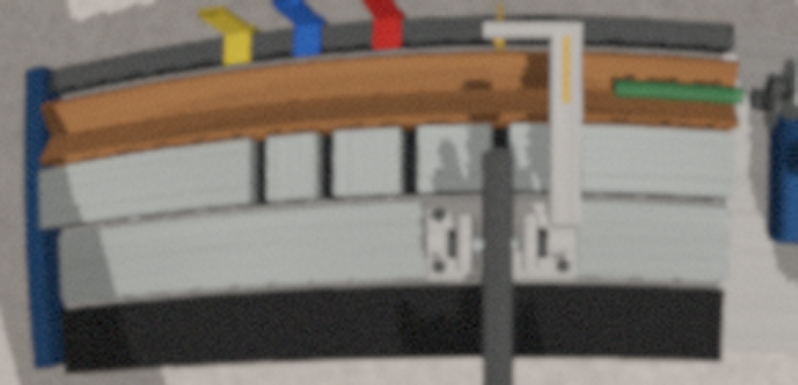

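```bash
cat > prof.py <<'E'
from m import *; import sys
from scipy.ndimage import map_coordinates
def profile(n,gxs,g0,g1,a=0.2445,b=np.array([0.4775,0.0467,0]),z=.04,step=.0005):
    o,c,im=load(n); g=im.astype(float).mean(2)
    gy=np.array([np.sin(a),np.cos(a),0]); gx=np.array([np.cos(a),-np.sin(a),0])
    t=np.arange(g0,g1,step); out=[]
    for X in gxs:
        uv=np.array([proj(c,b+gx*X+gy*s+[0,0,z],True) for s in t])
        out.append(map_coordinates(g,[uv[:,1],uv[:,0]],order=1))
    return t,np.array(out)
if __name__=="__main__":
    for X in [.107,.111,.115,.119,.123,.127,.130]:
        t,p=profile("w1",[X-.001,X,X+.001],-.012,.12); p=p.mean(0)
        r=[]
        for lo,hi in [(-.008,.008),(.03,.047),(.065,.083),(.098,.116)]:
            m=(t>lo)&(t<hi); tt,pp=t[m],p[m]; base=np.percentile(pp,80); w=np.clip(base-30-pp,0,None); r.append(((tt*w).sum()/max(w.sum(),1e-9)*1000).round(2)); r.append(round(pp.min()))
        print(X,r)
E
python3 prof.py
```

```text
0.107 [np.float64(0.0), 74, np.float64(37.73), 82, np.float64(73.01), 81, np.float64(103.21), 80]
0.111 [np.float64(0.0), 76, np.float64(38.05), 40, np.float64(74.02), 44, np.float64(103.95), 55]
0.115 [np.float64(0.0), 76, np.float64(38.05), 39, np.float64(73.99), 45, np.float64(103.96), 57]
0.119 [np.float64(0.0), 76, np.float64(38.1), 41, np.float64(73.96), 44, np.float64(103.96), 54]
0.123 [np.float64(1.21), 75, np.float64(38.02), 39, np.float64(74.02), 44, np.float64(103.96), 56]
0.127 [np.float64(0.18), 45, np.float64(38.01), 38, np.float64(74.02), 46, np.float64(103.93), 57]
0.13 [np.float64(0.44), 30, np.float64(38.04), 33, np.float64(73.95), 44, np.float64(103.96), 55]
```

Call:
carry_out:
  steps:
    - [0,[40,0,0],0]
    - [0,[80,0,0],0]
    - [0,[115,0,0],0]
    - [0,[130,0,0],0]
    - [0,[130,0,0],0]

```text
clock: 2.65
ee_pos: [0.4674, 0.0311, 0.1197]
tcp_rot: [0.083, -0.7, 0.083, 0.704]
ft_force: [0.0, -0.2, -0.0]
grip_width: 0.005
```

```bash
python3 look.py w2 wrist
```

```text
2.65 [0.46744185 0.03112554 0.11966335] [ 0.01697123 -0.19837769 -0.04297748] 0.0052892658849180065
[[-0.006 -0.234 -0.972]
 [ 0.001 -0.972  0.234]
 [-1.     0.     0.006]]
```

View pics/w2.png

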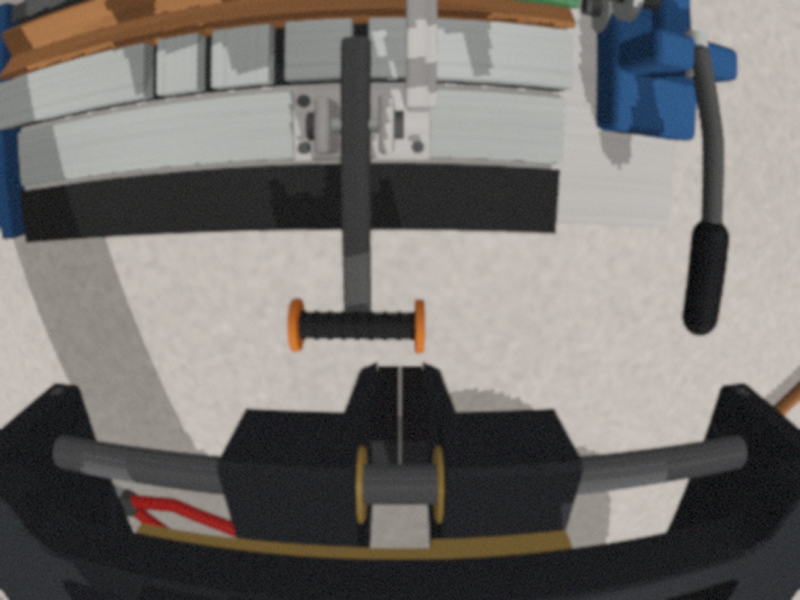

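Run:
```python
from m import *
o,c,im=load("w2"); W=lambda x,y,z:at(c,x/1.5625-.18,y/1.5625-.18,z,True)
bl,br=W(297,325,.064),W(419,325,.064); b=(bl+br)/2; print(bl,br,b,np.linalg.norm(bl-br))
Rm=rot(o["tcp_rot"]); a=.2445; gy=np.array([np.sin(a),np.cos(a),0])
d=b+4e-3*gy-o["ee_pos"]; print("tool shift mm",(Rm.T@d*1000).round(1))
```

```text
[0.48332161 0.07344489 0.064     ] [0.47080245 0.02073327 0.064     ] [0.47706203 0.04708908 0.064     ] 0.05417790056614838
tool shift mm [ 55.6 -21.8  -6. ]
```

Call:
carry_out:
  steps:
    - [0,[5,-12,-5],0]
    - [0,[12,-22,-7],0]
    - [0,[22,-22,-7],0]
    - [0,[22,-22,-7],0]
    - [0,[22,-22,-7],0]

```text
clock: 3.12
ee_pos: [0.4807, 0.0509, 0.1006]
tcp_rot: [0.083, -0.702, 0.083, 0.702]
ft_force: [1.2, -0.1, -0.2]
grip_width: 0.01
```

```bash
python3 look.py w3 wrist
```

```text
3.1167 [0.48071862 0.05089794 0.10063213] [ 1.15764724 -0.12769758 -0.17519557] 0.009539573452578897
[[-0.001 -0.234 -0.972]
 [ 0.    -0.972  0.234]
 [-1.     0.     0.001]]
```

View pics/w3.png

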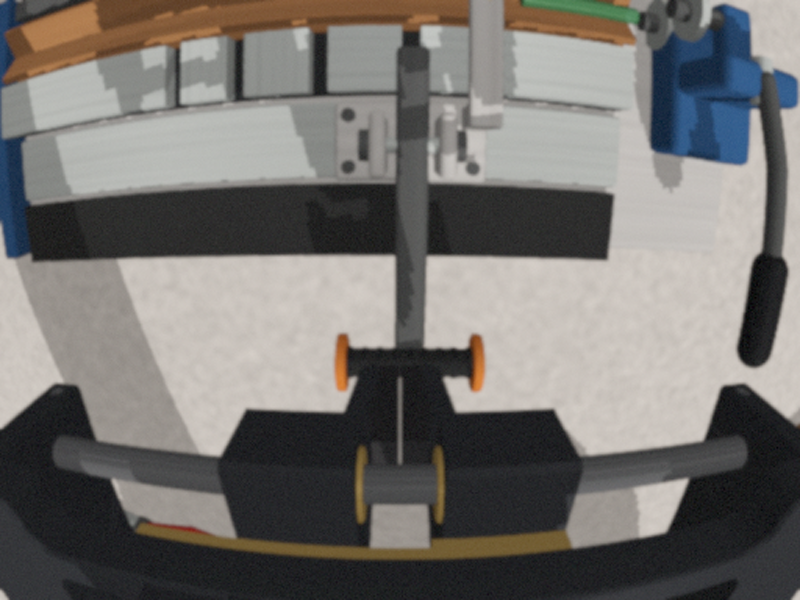

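Call:
carry_out:
  steps:
    - [0,[7,0,1],0]
    - [0,[13,0,2],0]
    - [0,[17,0,2],0]
    - [0,[20,0,2],0]
    - [0,[23,0,2],0]
    - [0,[23,0,2],0]
    - [0,[23,0,2],0]
    - [0,[23,0,2],0]

```text
clock: 3.83
ee_pos: [0.4791, 0.0515, 0.0779]
tcp_rot: [-0.083, 0.702, -0.083, -0.702]
ft_force: [-1.5, 0.2, 2.2]
grip_width: 0.003
```

Call:
carry_out:
  steps:
    - [0,[3,0,0],0]
    - [0,[6,0,0],0]
    - [0,[9,0,0],0]
    - [0,[11,0,0],0]
    - [0,[11,0,0],0]
    - [0,[11,0,0],0]

```text
clock: 4.33
ee_pos: [0.4795, 0.0514, 0.0668]
tcp_rot: [-0.083, 0.703, -0.083, -0.702]
ft_force: [0.6, -0.5, 3.8]
grip_width: 0.004
```

Call:
carry_out:
  steps:
    - [0,[1,0,0],0]
    - [0,[2,0,0],0]
    - [0,[2,0,0],0]
    - [0,[2,0,0],0]

```text
clock: 4.67
ee_pos: [0.4795, 0.0514, 0.0649]
tcp_rot: [-0.083, 0.703, -0.083, -0.702]
ft_force: [2.5, -0.3, 3.7]
grip_width: 0.005
```

```bash
python3 look.py w4 wrist
python3 - <<'E'
from workcell import *
print(arm.get_obs()["ft_force"],arm.get_obs()["ee_pos"])
E
```

```text
4.6667 [0.47946207 0.05138411 0.06492524] [ 2.52699822 -0.26847316  3.71849411] 0.005434074147344583
[[ 0.001 -0.234 -0.972]
 [-0.    -0.972  0.234]
 [-1.    -0.    -0.001]]
[ 3.05253738 -0.36041168  4.35519351] [0.47940647 0.05138726 0.0649541 ]
```

View pics/w4.png

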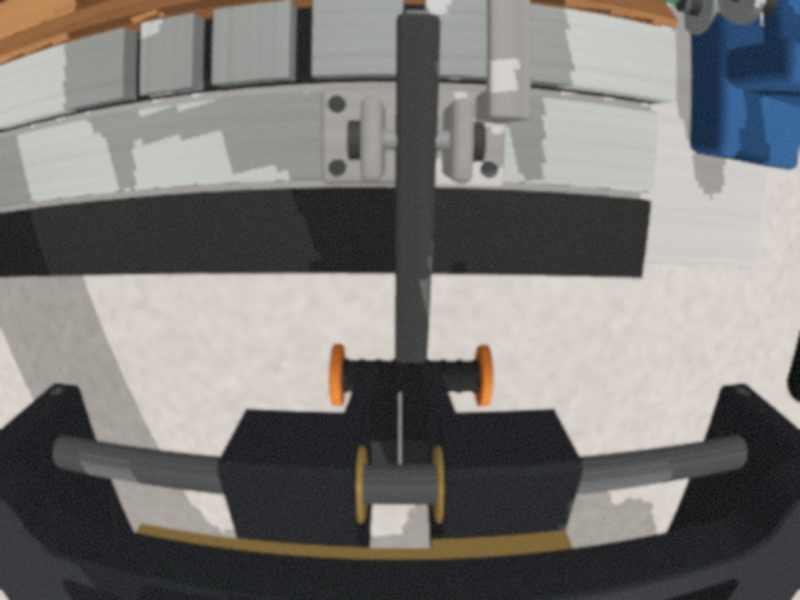

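Call:
carry_out:
  steps:
    - [0,[1,0,0],0]
    - [0,[1,0,0],0]
    - [0,[1,0,0],0]

```text
clock: 4.97
ee_pos: [0.4791, 0.0515, 0.0637]
tcp_rot: [-0.083, 0.702, -0.083, -0.702]
ft_force: [2.9, -1.1, 3.6]
grip_width: 0.005
```

Call:
carry_out:
  steps:
    - [0,[0.6,0,0],0]
    - [0,[0.6,0,0],0]
    - [0,[0.6,0,0],0]

```text
clock: 5.22
ee_pos: [0.4791, 0.0515, 0.0631]
tcp_rot: [-0.083, 0.702, -0.083, -0.702]
ft_force: [2.6, -1.0, 4.3]
grip_width: 0.002
```

Call:
carry_out:
  steps:
    - [0,[0,-1,0],0]
    - [0,[0,-2,0],0]
    - [0,[0,-3,0],0]
    - [0,[0,-4,0],0]
    - [0,[0,-5,0],0]
    - [0,[0,-6,0],0]
    - [0,[0,-7,0],0]
    - [0,[0,-8,0],0]

```text
clock: 5.88
ee_pos: [0.4809, 0.0594, 0.0631]
tcp_rot: [-0.083, 0.702, -0.083, -0.702]
ft_force: [3.4, -2.6, 4.2]
grip_width: 0.006
```

```bash
python3 look.py w5 wrist
```

```text
5.8833 [0.48092715 0.05936403 0.06314222] [ 3.40248991 -2.59193491  4.20705892] 0.006289436730234348
[[ 0.    -0.234 -0.972]
 [-0.    -0.972  0.234]
 [-1.     0.    -0.   ]]
```

View pics/w5.png

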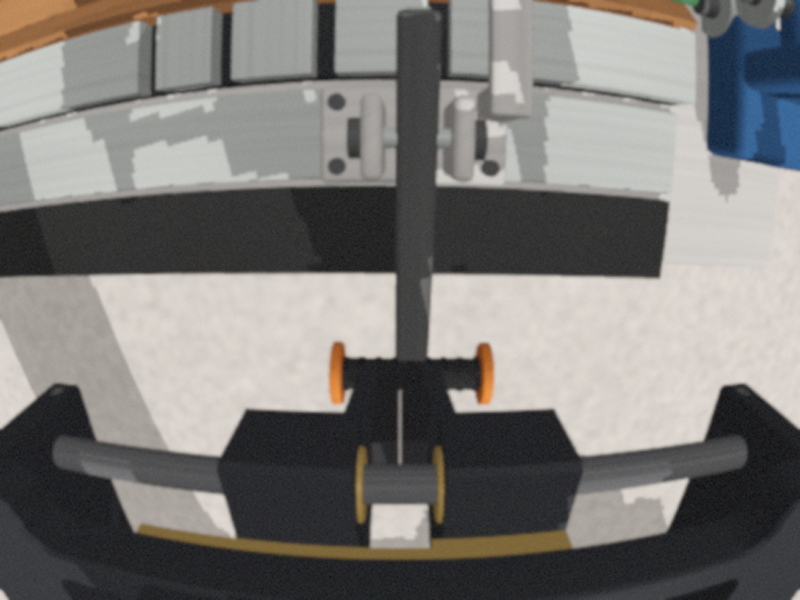

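Call:
carry_out:
  steps:
    - [0,[0,-2,0],0]
    - [0,[0,-4,0],0]
    - [0,[0,-6,0],0]
    - [0,[0,-8,0],0]
    - [0,[0,-10,0],0]
    - [0,[0,-12,0],0]
    - [0,[0,-14,0],0]
    - [0,[0,-16,0],0]

```text
clock: 6.6
ee_pos: [0.4847, 0.075, 0.0631]
tcp_rot: [-0.083, 0.702, -0.083, -0.702]
ft_force: [2.7, -2.8, 4.7]
grip_width: 0.008
```

Call:
carry_out:
  steps:
    - [0,[0,-2,0],0]
    - [0,[0,-4,0],0]
    - [0,[0,-6,0],0]
    - [0,[0,-8,0],0]
    - [0,[0,-9,0],0]
    - [0,[0,-10,0],0]
    - [0,[0,-10,0],0]

```text
clock: 7.18
ee_pos: [0.487, 0.0847, 0.0631]
tcp_rot: [-0.083, 0.702, -0.083, -0.702]
ft_force: [3.9, -0.7, 5.0]
grip_width: 0.005
```

```bash
python3 look.py w6 wrist
python3 - <<'E'
from m import *
import pickle
o,c,im=load("w6"); b=np.array([.4791,.0515]); print("travel",(o["ee_pos"][:2]-b)@[.242,.970])
E
```

```text
7.1833 [0.48702129 0.0847249  0.06314164] [ 3.89783833 -0.68939586  4.96719194] 0.0048771684958304725
[[ 0.    -0.234 -0.972]
 [ 0.    -0.972  0.234]
 [-1.    -0.    -0.   ]]
travel 0.03414510183271764
```

View pics/w6.png

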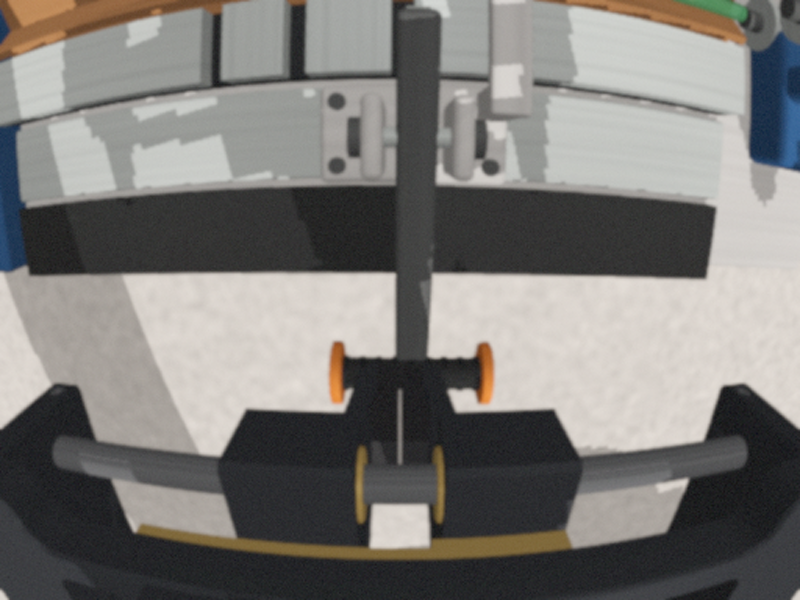

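Call:
carry_out:
  steps:
    - [0,[0,-1,0],0]
    - [0,[0,-2,0],0]
    - [0,[0,-3,0],0]
    - [0,[0,-3.5,0],0]
    - [0,[0,-3.5,0],0]
    - [0,[0,-3.5,0],0]

```text
clock: 7.73
ee_pos: [0.4878, 0.088, 0.0631]
tcp_rot: [-0.083, 0.702, -0.083, -0.702]
ft_force: [3.1, -1.2, 4.7]
grip_width: 0.006
```

```bash
python3 look.py w7 wrist 180 0 340 130;  python3 - <<'E'
from m import *
from prof import profile
o,c,im=load("w7"); b=np.array([.4791,.0515]); print("travel",(o["ee_pos"][:2]-b)@[.242,.970])
# slot centres in each image with fixed world base
for n in ["w1","w2","w3","w4","w5","w6","w7"]:
  for X in [.113,.119]:
    t,p=profile(n,[X-.002,X-.001,X,X+.001,X+.002],-.012,.12,step=.00025); p=p.mean(0); r=[]
    for lo,hi in [(-.008,.008),(.03,.047),(.066,.082),(.096,.112)]:
        m=(t>lo)&(t<hi); tt,pp=t[m],p[m]; h=(np.percentile(pp,80)+pp.min())/2; k=tt[pp<h]; r+=[(k.min()*1000).round(2),(k.max()*1000).round(2)]
    print(n,X,*r)
E
```

```text
scale 4.615384615384615
7.7333 [0.48782866 0.08799383 0.06314648] [ 3.12166838 -1.17481977  4.68134657] 0.00606972219786521
[[ 0.    -0.234 -0.972]
 [ 0.    -0.972  0.234]
 [-1.    -0.    -0.   ]]
travel 0.03751135027270826
w1 0.113 -4.0 6.5 35.25 41.0 71.25 76.75 101.25 106.75
w1 0.119 -4.0 6.75 35.25 41.0 71.25 76.75 101.25 106.75
w2 0.113 -4.0 7.75 35.0 40.5 71.5 76.0 101.5 110.0
w2 0.119 -4.0 7.75 35.25 40.0 71.5 75.75 101.5 109.75
w3 0.113 4.25 5.75 35.25 41.0 71.25 75.75 101.5 105.5
w3 0.119 -6.0 5.5 35.25 41.25 71.5 75.5 101.5 104.0
w4 0.113 -5.75 5.75 35.25 40.75 71.5 75.0 101.5 104.75
w4 0.119 0.25 5.5 35.25 40.75 71.5 75.0 101.5 104.25
w5 0.113 -2.75 7.75 35.25 41.25 71.5 75.25 101.5 104.0
w5 0.119 -2.75 7.75 35.25 41.25 71.5 75.25 101.5 104.0
w6 0.113 -8.0 7.75 30.0 42.0 71.25 76.75 101.5 105.0
w6 0.119 -8.0 7.75 30.0 42.0 71.25 76.75 101.5 105.0
w7 0.113 -4.0 -2.0 30.5 43.25 71.25 77.0 101.5 105.25
w7 0.119 -3.75 -2.0 30.5 43.25 71.25 77.0 101.5 105.25
```

View pics/w7.png

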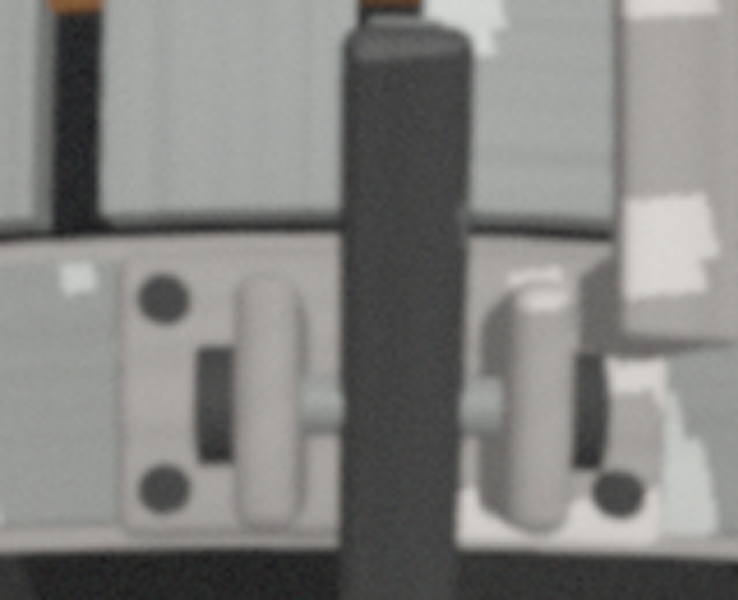

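Run:
```python
from m import *
from prof import profile
for n,lo,hi in [("w1",.032,.047),("w4",.032,.047),("w5",.032,.047),("w6",.038,.047),("w7",.068,.082),("w1",-.008,.008)]:
    xs=[.112,.114,.116,.118] if lo>0 else [.128,.130]
    t,p=profile(n,xs,lo,hi,step=.0005); print(n,*[f"{a*1000:.1f}:{v:.0f}" for a,v in zip(t,p.mean(0))])
```

```text
w1 32.0:171 32.5:169 33.0:164 33.5:156 34.0:146 34.5:127 35.0:108 35.5:88 36.0:69 36.5:55 37.0:46 37.5:40 38.0:39 38.5:39 39.0:47 39.5:56 40.0:69 40.5:85 41.0:101 41.5:118 42.0:134 42.5:147 43.0:159 43.5:167 44.0:170 44.5:172 45.0:173 45.5:173 46.0:173 46.5:173
w4 32.0:158 32.5:158 33.0:158 33.5:157 34.0:153 34.5:140 35.0:105 35.5:65 36.0:44 36.5:38 37.0:37 37.5:36 38.0:36 38.5:36 39.0:36 39.5:41 40.0:54 40.5:77 41.0:100 41.5:111 42.0:115 42.5:126 43.0:141 43.5:152 44.0:156 44.5:156 45.0:155 45.5:155 46.0:155 46.5:155
w5 32.0:162 32.5:163 33.0:163 33.5:161 34.0:156 34.5:139 35.0:104 35.5:65 36.0:42 36.5:39 37.0:37 37.5:40 38.0:38 38.5:38 39.0:37 39.5:38 40.0:41 40.5:58 41.0:84 41.5:104 42.0:116 42.5:130 43.0:146 43.5:157 44.0:161 44.5:160 45.0:159 45.5:158 46.0:158 46.5:159
w6 38.0:67 38.5:65 39.0:62 39.5:59 40.0:55 40.5:49 41.0:45 41.5:54 42.0:84 42.5:124 43.0:153 43.5:164 44.0:166 44.5:166 45.0:165 45.5:165 46.0:165 46.5:166
w7 68.0:163 68.5:163 69.0:163 69.5:161 70.0:157 70.5:141 71.0:108 71.5:69 72.0:47 72.5:41 73.0:42 73.5:41 74.0:40 74.5:40 75.0:41 75.5:42 76.0:54 76.5:77 77.0:99 77.5:109 78.0:117 78.5:127 79.0:143 79.5:154 80.0:158 80.5:157 81.0:156 81.5:157
w1 -8.0:175 -7.5:174 -7.0:172 -6.5:170 -6.0:167 -5.5:160 -5.0:153 -4.5:138 -4.0:123 -3.5:105 -3.0:85 -2.5:67 -2.0:53 -1.5:40 -1.0:35 -0.5:30 0.0:31 0.5:32 1.0:33 1.5:34 2.0:39 2.5:53 3.0:67 3.5:81 4.0:96 4.5:107 5.0:116 5.5:124 6.0:127 6.5:131 7.0:132 7.5:133
```

Call:
carry_out:
  steps:
    - [0,[0,-0.6,0],0]
    - [0,[0,-1.2,0],0]
    - [0,[0,-1.2,0],0]
    - [0,[0,-1.2,0],0]

```text
clock: 8.12
ee_pos: [0.4881, 0.0891, 0.0631]
tcp_rot: [0.083, -0.702, 0.083, 0.702]
ft_force: [2.2, -0.3, 4.3]
grip_width: 0.004
```

Call:
carry_out:
  steps:
    - [0,[-2,0,0],0]
    - [0,[-4,0,0],0]
    - [0,[-6,0,0],0]
    - [0,[-7,0,0],0]
    - [0,[-7,0,0],0]
    - [0,[-7,0,0],0]

```text
clock: 8.62
ee_pos: [0.4875, 0.0892, 0.0699]
tcp_rot: [0.083, -0.702, 0.083, 0.703]
ft_force: [-1.8, 0.6, 3.3]
grip_width: 0.007
```

```bash
python3 look.py w8 wrist
python3 - <<'E'
from m import *
o,c,im=load("w8"); b=np.array([.4791,.0515]); print("travel",(o["ee_pos"][:2]-b)@[.242,.970])
E
```

```text
8.6167 [0.48754712 0.08922445 0.06994565] [-1.75739863  0.57555662  3.31043395] 0.006814754281124306
[[-0.001 -0.234 -0.972]
 [ 0.    -0.972  0.234]
 [-1.     0.     0.001]]
travel 0.0386369156977211
```

View pics/w8.png

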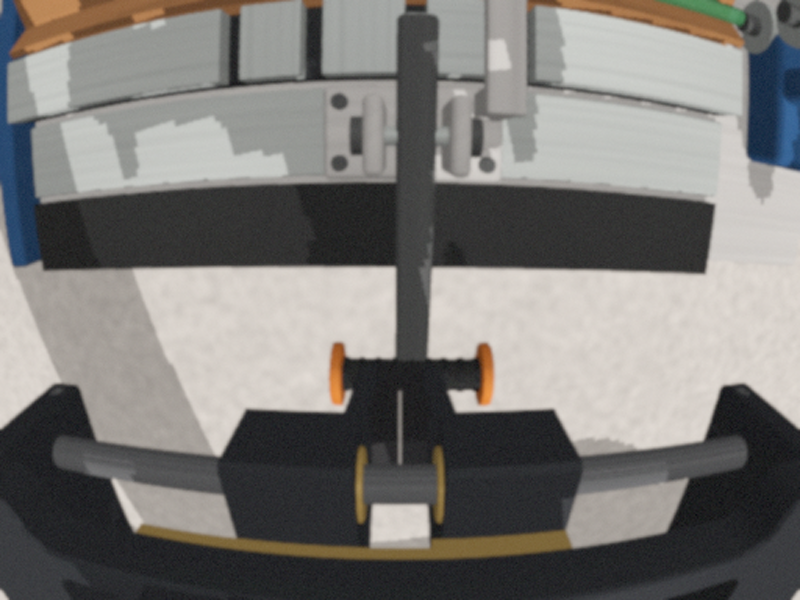

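Call:
carry_out:
  steps:
    - [0,[-2,0,0],0]
    - [0,[-4,0,0],0]
    - [0,[-6,0,0],0]
    - [0,[-8,0,0],0]
    - [0,[-8,0,0],0]

```text
clock: 9.08
ee_pos: [0.4882, 0.0891, 0.0785]
tcp_rot: [-0.083, 0.702, -0.083, -0.702]
ft_force: [-2.9, 0.3, 3.6]
grip_width: 0.005
```

Call:
carry_out:
  steps:
    - [0,[-2,0,0],0]
    - [0,[-4,0,0],0]
    - [0,[-6,0,0],0]
    - [0,[-8,0,0],0]
    - [0,[-11,0,0],0]
    - [0,[-11,0,0],0]

```text
clock: 9.58
ee_pos: [0.4882, 0.0891, 0.0896]
tcp_rot: [-0.083, 0.702, -0.083, -0.702]
ft_force: [-0.2, 0.1, -0.1]
grip_width: 0.003
```

Call:
carry_out:
  steps:
    - [0,[-25,5,8],0]
    - [0,[-55,15,15],0]
    - [0,[-90,20,15],0]
    - [0,[-120,20,15],0]
    - [0,[-130,20,15],0]
    - [0,[-130,20,15],0]
    - [0,[-130,20,15],0]

```text
clock: 10.17
ee_pos: [0.4685, 0.0733, 0.2181]
tcp_rot: [0.083, -0.702, 0.083, 0.703]
ft_force: [-0.6, 0.0, -1.3]
grip_width: 0.004
```

```bash
python3 look.py w9 wrist
```

```text
10.1667 [0.46851638 0.07325116 0.21814304] [-0.58856753  0.04357198 -1.29246903] 0.003985320475880018
[[-0.001 -0.234 -0.972]
 [ 0.    -0.972  0.234]
 [-1.     0.     0.001]]
```

View pics/w9.png

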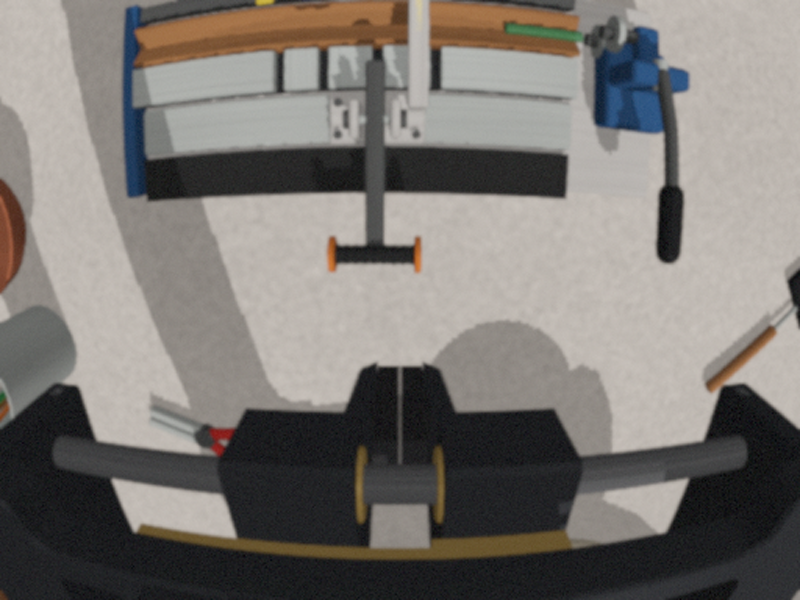

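```bash
python3 - <<'E'
from m import *
o,c,im=load("w9"); W=lambda x,y,z:at(c,x/1.5625-.18,y/1.5625-.18,z,True)
a=.2445; gy=np.array([np.sin(a),np.cos(a),0]); gx=np.array([np.cos(a),-np.sin(a),0]);b0=np.array([.4775,.0467,0])
for z in (.064,.046):
    bl,br=W(332,254,z),W(418,254,z); b=(bl+br)/2-b0; print(z,np.linalg.norm(bl-br),b@gx,b@gy)
E
python3 look.py s9 scene 180 140 370 270; python3 look.py t9 top 170 120 320 220
```

```text
0.064 0.05484727681163089 -0.0002971297842467886 0.03845736541699124
0.046 0.05828197411635428 -0.0044971627524803956 0.03936948342611137
scale 4.2105263157894735
10.2167 [0.46819244 0.07330158 0.21744908] [-0.46280849 -1.27861189 -1.69491774] 0.0022419699665979596
[[-0.003 -0.234 -0.972]
 [ 0.    -0.972  0.234]
 [-1.     0.     0.003]]
scale 5.333333333333333
10.2667 [0.46815519 0.07328752 0.21725915] [-0.56640566 -0.1804038  -0.39233661] 0.005437546106701883
[[-0.003 -0.234 -0.972]
 [ 0.    -0.972  0.234]
 [-1.     0.     0.003]]
```

View pics/s9.png

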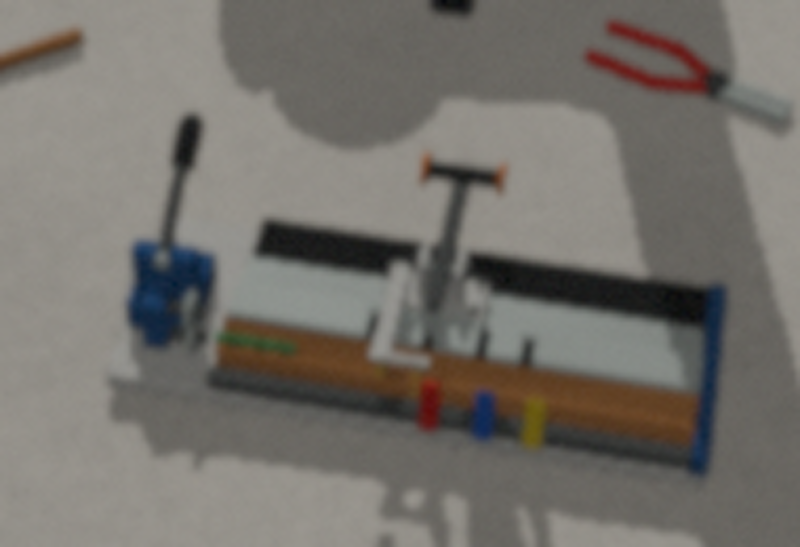

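```bash
python3 -c "
from workcell import *
print(order.hand_in(), arm.get_obs()['clock'])"
```

```text
the job is handed in; nothing more can be done
the job is handed in; nothing more can be done
```

The length stop is now in the red-marker slot with its tooth home, and the job was handed in at about 10.3 s. I pressed the thumb bar with closed fingers, slid the stop about 38.6 mm by friction, then eased the lever up and backed the arm away.

**Slot position:** I first measured the slot from its dark middle and got 37.7 mm. The slot edges gave 38.9 mm, which is about 10 mm short of the red marker, so I used that figure. The thumb bar now stands at 38.5 mm, within the measuring error.

**Tooth drop:** During the lift the thumb bar kept pushing back, about 3.5 N with the bar roughly 14 mm and 5 mm down. That can only happen if the tooth fell into the slot. In the wrist picture the thumb bar lines up at its home height of 64 mm; at the 46 mm of a tooth on top of the bar it would sit about 4.5 mm out of line.

**Force:** The upward force read at most about 5 N and never rose as it would at the strip, so the lever was not borne down on. The sideways readings stayed within about 4 N.

**Rest of the bench:** In the last pictures the rod, pliers and paddle looked to be where they were. I did not check the other things one by one, and I took a last top picture but did not look at it.

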